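# Vent the display press, then raise its platen with the cam lever and hold it

### The arm

A 6-joint arm with a two-finger parallel gripper is mounted at the origin on the work surface. World frame = base frame: x ahead of the robot, y to its left, z up, the work surface at z = 0. Lengths are in m, angles in rad, forces in N, time in s.
With the tool pointing down it reaches from about 0.35 to 1 m from the base axis. Payload 7.1 kg.
Tool frame: the origin (TCP) lies between the finger pads; the fingertips stand 14 mm ahead of it and the grasp point (between the pads) lies 5 mm behind it; z points along the fingers, y is the line along which they close (so a half turn about z gives the same grasp; the last joint's range is limited). The gripper opens to 85 mm and grips with 20 to 120 N. Pads are 22 mm wide; open, the fingers measure 114 mm over their backs; the gripper's body (76 mm by 85 mm) begins 54 mm behind the grasp point. The pads swing forward as they close: fully open they stand 13 mm farther back than shut.
Start: joints at [1.296, 0.423, 1.63, -0, 1.089, -0.019], TCP at [0.158, 0.605, 0.245] pointing down, gripper open.
Joint ranges: [-3, 3], [-0.9, 2.11], [0.09, 2.58], [-1.31, 4.45], [0.11, 2.69], [-2.54, 2.54]. Speed limits (rad/s): [2.39, 2.39, 3.01, 3.14, 3.14, 3.14].

### API

Orientations are given as a unit quaternion [x, y, z, w].
In Python, from cell import monitor, viewer, workorder gives the robot as it stands.
- The arm moves only by the shell command python3 -m crank 'ROWS' [OPENING] [FORCE]. ROWS is JSON, a list of rows, each a list of 2 entries, a list of its own where there are three numbers: the shift along the tool's x, y, z scaled (see below), then the turn about the tool's z scaled (see below). In form: [[[tx, ty, tz], twist], ...]. A call has 1 to 20 rows; each row is the pose to reach, as a shift and turn from the pose commanded when the call began, along the tool's axes at that moment; what a row does not reach only later rows make up. The controller multiplies each number of a shift by 0.1 m and each number of a turn by 45 degrees. A row lasts 1/10 s, in which the tool goes at most 50 mm and 8.59 degrees, less where a joint would pass 70% of its speed; a pose out of reach is approached as far as the arm can. A call with a number of a shift or a turn outside -1 to 1 is refused whole. A call with a gripper value outside its range is refused whole. OPENING is the closure in counts, from 0 (fully open) to 255 (shut), set as the call begins (- or left out, the last holds). The fingers move at their own pace and stop on an object; FORCE is the grip in N (left out, the last holds). Time passes only in rows, so rows that repeat a pose let the fingers close. It gives the time, the measured TCP pose, the force, the opening and the grip force at its end, in the units of the state.
- monitor.read_state(): the state, without advancing time (a new reading comes with each control period).
- viewer.get_image(name): name is "side" or "top"; returns (picture, depth): 480x640x3 uint8, red, green, blue; 480x640 float32, m along the optical axis (not along the pixel's ray), 0 where there is no reading.
- viewer.camera_info(name): a dict with "intrinsics" (3x3 intrinsics, pixels), "world_to_cam" (4x4, takes a point from world to camera coordinates). Camera axes: x right, y down, z forward; pixel columns grow to the right and rows downward; lengths in m; the calibration is good to about 2 mm. A picture is of the moment at which its call begins. camera_info takes no time and is no camera call.
- workorder.hand_in(): hands the job in; it is judged then, once.
The state is a dict: "t": time; "q": joint angles; "qd": joint speeds; "joint_torque": joint torques, N m; "tcp_pos": TCP position; "eef_rot": TCP orientation; "wrist_force": force on the tool from outside, world axes, zero at the start; "ft_torque": the same for the moment, N m; "gripper_width": finger opening in m; "gripper_force": force on a finger pad.
Only numpy, scipy, OpenCV 4.12 (cv2) and the standard library are available. Lean on these libraries where they do the work, as an engineer would, in place of code of your own. Each camera call takes 0.05 s, during which the arm holds its last target. There are 200 camera calls.

### The job

The phone display in the vacuum press has finished bonding. First let the air in by unscrewing the ribbed cap on the press's clear canister to its stop (it is captive and stays on), then take the cam lever by its black crossbar, swing it up until the platen is at its highest (the lever stands straight up; beyond that the platen sinks again) and finish while still holding the crossbar there, since the lever springs back if let go. Leave the other things on the bench where they are.

Things in the scene. Friction and masses are not known exactly. Their poses are not given: they have to be found in the camera images.
- press: Fixed vacuum press. Grey base 220 (x) by 310 mm (y -130 to +180), 14 thick; aluminium chamber 200 x 120 mm in the middle, under the glass platen frame (top at 96 mm, 111 raised; four guide posts to 126). Origin on the bench under the chamber's centre; z up, +x away from the robot, +y towards the canister, lever on the -y side. Place varies, yaw within 0.2 rad.
- lever (a joint): Angle (rad) of the cam lever about its level axle, along the press's y. 0: level, pointing to the press's -x (to the robot), on its stop, where it starts; pi/2: straight up, platen highest; stop at 2.3, leaning back, platen lower. A spring, its weight and the platen pull it back towards 0 (about 3 N at the crossbar at the start, 2 N at the top).
- lever_axle (a point): Point on the lever's axle line, 60 mm above the bench, level with the crossbar's middle (press frame 30, -140, 60 mm); fixed to the press, same axes. The crossbar's middle moves about it on a circle of 130 mm radius in the press's x-z plane.
- handle: Lever's crossbar: round black bar, 16 mm diameter, 74 mm long along the press's y, carried at its inner end by the 8 mm thick steel lever arm, outer end free; it revolves freely on its own axis. Origin at its middle, y along the bar. Starts 60 mm above the bench, clear below; can be pinched from above, fingers closing along the press's x, and kept pinched while the tool stays pointing down.
- cap (a joint): Turn (rad) of the captive vent cap about its vertical axis: 0 screwed shut, grows anticlockwise seen from above, stop at 1.3 (fully unscrewed). It does not rise. It starts between 0 and 0.2, and stays where it is left (friction 0.06 N m).
- cap_top (a point): Centre of the cap's top, 122 mm above the bench. Ribbed round black cap, 40 mm diameter (42 over ribs), 24 mm high, white line from its centre to the press's -x at 0; below it a brass neck 28 mm in diameter, 12 mm high, then the canister's black shoulder, 69 mm diameter. Turns with the cap.
- platen (a joint): Lift (m) of the press's top platen: 0 down on the display, 0.015 at its highest; it equals 0.015 x sin(lever).
- phone: Loose phone, 150 x 72 x 8 mm, lying flat; bystander. Origin under its centre.
- phone_frame: Loose opened metal phone frame, 145 x 70 x 6 mm; bystander. Origin under its centre.
- driver: Loose grey screwdriver 150 mm long, lying; bystander.
- mug: Loose white mug, 80 mm wide, 95 mm high; bystander. Origin under its centre.
- bottle: Loose white bottle, 44 mm diameter, 100 mm high; bystander. Origin under its centre.
- tape: Loose roll of tape, 84 mm diameter, 18 mm high, lying flat; bystander. Origin under its centre.
- parts_tray: Loose clear divided tray, 100 x 140 x 22 mm; bystander. Origin under its centre.

How it is judged:
By the outcome, as a careful person would: the job done as asked, in the order asked, and still so for the second after the job is handed in, while the arm keeps its last pose, push and grip.
It also fails if it takes over 51 s, if anything falls off the work surface, if the arm or the gripper's body presses on something with over 40 N, if the wrist force passes 120 N, or if a joint passes its speed limit or range.

## Working session

There is one attempt and no reset: what is moved stays moved. The work goes in short steps, Python scripts to look and compute and a shell command to move; the robot and the scene stay as the last step left them, time stands still between calls to the robot, and variables do not carry over. Pictures are saved under pics/ and viewed, at most 10 in all, crops included, and the job is handed in when it is done.

```bash
mkdir -p pics; ls; cat > h.py <<'E'
import numpy as np,cv2
from cell import monitor,viewer,workorder
def cloud(name):
    im,d=viewer.get_image(name);c=viewer.camera_info(name)
    K=np.array(c["intrinsics"]);T=np.linalg.inv(np.array(c["world_to_cam"]))
    v,u=np.mgrid[:480,:640]
    p=np.stack([(u-K[0,2])/K[0,0]*d,(v-K[1,2])/K[1,1]*d,d],-1)
    return im,d,p@T[:3,:3].T+T[:3,3]
def save(im,f): cv2.imwrite('pics/'+f,im[:,:,::-1])
E
python3 - <<'E'
from h import *
for n in("top","side"):
    im,d,P=cloud(n);save(im,n+'0.png');np.savez(n+'0',im=im,P=P,d=d)
print(monitor.read_state())
E
```

```text
pics
{'t': 0.1, 'q': array([ 1.29597838e+00,  4.23776093e-01,  1.63062268e+00, -2.72876908e-05,
        1.08860114e+00, -1.89892561e-02]), 'qd': array([ 0.00088484, -0.00194955, -0.00315819,  0.00025272, -0.00024768,
        0.00328239]), 'joint_torque': array([ 1.61384896e-04, -5.58420932e+01, -2.82444030e+01, -5.18854029e-05,
        2.90619442e-03,  4.08117478e-05]), 'tcp_pos': array([0.15799909, 0.60420142, 0.24461255]), 'eef_rot': array([ 1.27559490e-01,  9.91830672e-01, -6.97818873e-04, -9.10406764e-05]), 'wrist_force': array([0.53799797, 0.15296498, 0.12793886]), 'ft_torque': array([ 0.01628425, -0.01602617, -0.00069131]), 'gripper_force': 0.0, 'gripper_width': 0.0851947049808014}
```

View pics/top0.png

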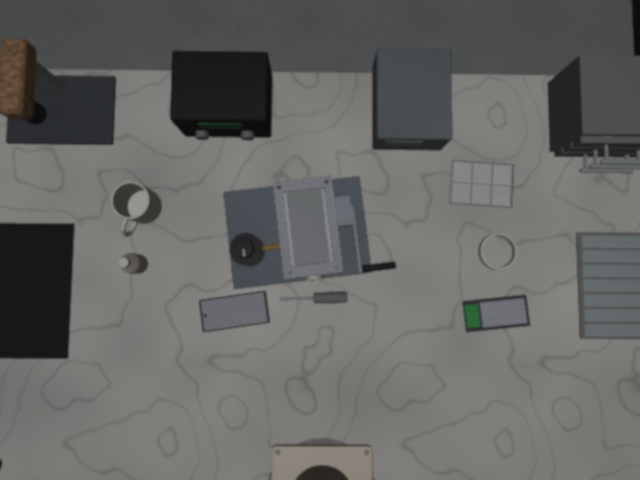

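View pics/side0.png

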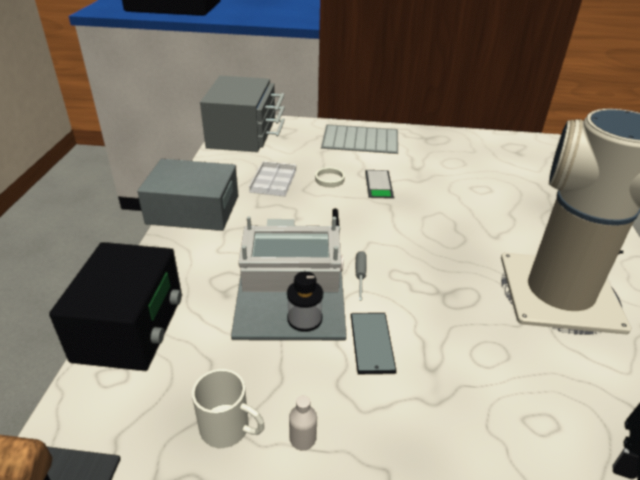

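Top: cap with its white line at about (243,248), crossbar at (378,267), press base corners (225,191), (360,178), (370,272), (233,288). The phone at (235,311) and driver at (315,298) lie in front of the press. Side: cap at (304,282), crossbar at (335,216).

```bash
python3 - <<'E'
from h import *
z=np.load('top0.npz');im,P=z['im'],z['P']
w=P[170:295,215:405].reshape(-1,3);c=im[170:295,215:405].reshape(-1,3).max(1)
uv=np.mgrid[170:295,215:405].reshape(2,-1).T
m=(w[:,2]>.112)&(w[:,2]<.132)&(uv[:,1]<270)
print('cap',m.sum(),w[m].mean(0),w[m].min(0),w[m].max(0))
m=(uv[:,1]>358)&(uv[:,0]>255)&(w[:,2]>.035)&(w[:,2]<.09)
print('bar',m.sum(),np.median(w[m],0),w[m].min(0),w[m].max(0))
b=w[m];
m=(w[:,2]>.009)&(w[:,2]<.02)
r=cv2.minAreaRect((w[m,:2]*1000).astype(np.float32));print('base',r)
m=(w[:,2]>.088)&(w[:,2]<.102)&(uv[:,1]>270)
print('frame',cv2.minAreaRect((w[m,:2]*1000).astype(np.float32)))
mask=((P[...,2]>.045)&(P[...,2]<.075));mask[:, :358]=0;mask[:,405:]=0;mask[:255]=0;mask[290:]=0
q=P[mask];print(cv2.minAreaRect((q[:,:2]*1000).astype(np.float32)),np.percentile(q[:,2],[5,50,95]))
save(cv2.resize(im[170:310,215:405],None,fx=4,fy=4,interpolation=cv2.INTER_CUBIC),'crop.png')
E
```

```text
cap 321 [0.52865646 0.16307001 0.12142185] [0.5093871  0.14310671 0.11397362] [0.54854998 0.18396084 0.12796747]
bar 295 [ 0.49512234 -0.11274712  0.06578437] [ 0.48230083 -0.15371893  0.05735163] [ 0.51625985 -0.07588888  0.07247943]
base ((552.3743286132812, 55.82099914550781), (261.2159423828125, 310.1127624511719), 7.333557605743408)
frame ((577.9588623046875, 17.696807861328125), (203.92880249023438, 156.22340393066406), 7.3877177238464355)
((500.89862060546875, -113.73307800292969), (36.16552734375, 79.69200897216797), 0.8323442339897156) [0.06039778 0.06581637 0.07011263]
```

View pics/crop.png

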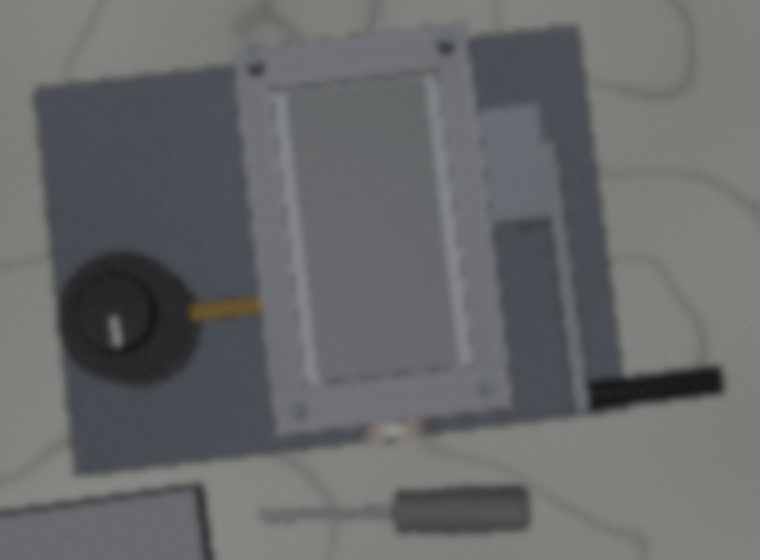

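```bash
M='python3 -m crank'
python3 -m crank '[[[-0.2,-0.14,0],0],[[-0.45,-0.32,0],0],[[-0.7,-0.5,0],0],[[-0.94,-0.67,0],0]]' 60 30
python3 -m crank '[[[-0.2,-0.14,0],0],[[-0.45,-0.32,0],0],[[-0.7,-0.5,0],0],[[-0.94,-0.67,0],0]]' >/dev/null
python3 -m crank '[[[-0.2,-0.14,0],0],[[-0.45,-0.32,0],0],[[-0.7,-0.5,0],0],[[-0.94,-0.67,0],0]]' >/dev/null
python3 -m crank '[[[-0.2,-0.14,0],0],[[-0.45,-0.32,0],0],[[-0.7,-0.5,0],0],[[-0.94,-0.67,0],0]]' >/dev/null
python3 -m crank '[[[-0.2,-0.14,0],0],[[-0.45,-0.32,0],0],[[-0.7,-0.5,0],0],[[-0.94,-0.67,0],0],[[-0.94,-0.67,0],0]]'
python3 -m crank '[[[0,0,0],0.18],[[0,0,0],0.36],[[0,0,0],0.54],[[0,0,0],0.72],[[0,0,0],0.9],[[0,0,0],1]]' >/dev/null
python3 -m crank '[[[0,0,0],0.18],[[0,0,0],0.36],[[0,0,0],0.54],[[0,0,0],0.72],[[0,0,0],0.9],[[0,0,0],1],[[0,0,0],1]]'
python3 -m crank '[[[0,0,0],0.17],[[0,0,0],0.33],[[0,0,0],0.33],[[0,0,0],0.33]]'
```

```text
t: 0.5
tcp_pos: [0.2325, 0.5148, 0.2449]
eef_rot: [0.127, 0.992, -0.0, -0.0]
wrist_force: [0.1, -0.2, -0.9]
gripper_width: 0.0651
gripper_force: 0.0
t: 2.2
tcp_pos: [0.5298, 0.1594, 0.2451]
eef_rot: [0.129, 0.992, -0.0, 0.0]
wrist_force: [-0.3, 0.7, -0.1]
gripper_width: 0.0651
gripper_force: 0.0
t: 3.5
tcp_pos: [0.5274, 0.1621, 0.245]
eef_rot: [0.792, 0.611, -0.0, -0.0]
wrist_force: [-0.4, -0.5, 0.2]
gripper_width: 0.0653
gripper_force: 0.0
t: 3.9
tcp_pos: [0.5277, 0.1618, 0.2452]
eef_rot: [0.863, 0.506, -0.0, -0.0]
wrist_force: [-0.5, 0.7, -0.1]
gripper_width: 0.0655
gripper_force: 0.0
```

```bash
python3 -m crank '[[[0,0,0.25],0],[[0,0,0.5],0],[[0,0,0.75],0],[[0,0,0.9],0],[[0,0,0.9],0]]'
python3 -m crank '[[[0,0,0.2],0],[[0,0,0.4],0],[[0,0,0.49],0],[[0,0,0.49],0],[[0,0,0.49],0]]'
python3 - <<'E'
from h import *
im,d,P=cloud("side");save(cv2.resize(im[200:350,220:420],None,fx=4,fy=4),'s1.png')
E
```

```text
t: 4.4
tcp_pos: [0.5265, 0.1613, 0.1532]
eef_rot: [0.863, 0.505, -0.002, -0.001]
wrist_force: [0.6, -0.4, -0.3]
gripper_width: 0.0655
gripper_force: 0.0
t: 4.9
tcp_pos: [0.5286, 0.1618, 0.1071]
eef_rot: [0.864, 0.504, 0.0, 0.0]
wrist_force: [0.6, 0.1, 0.5]
gripper_width: 0.0655
gripper_force: 0.0
```

View pics/s1.png

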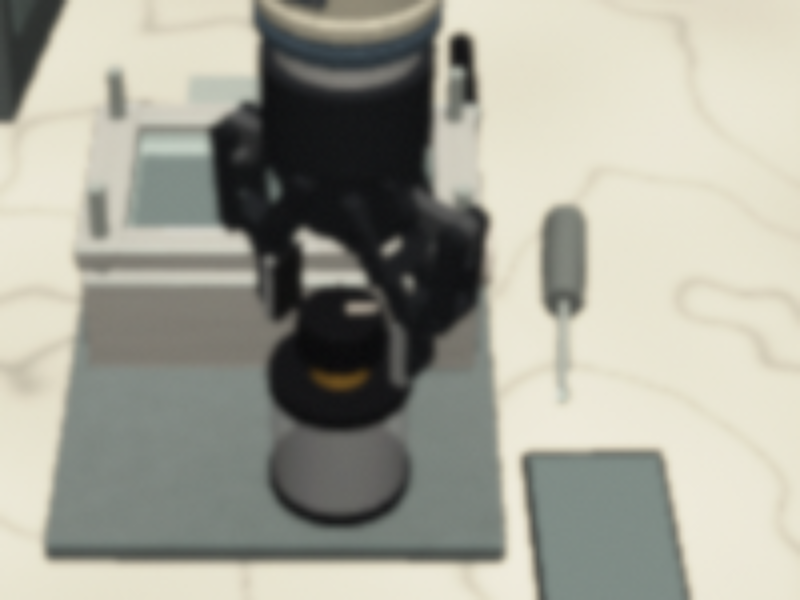

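The fingers straddle the cap, left one at (283,290) and right one at (405,345), with a gap on both sides. Close and unscrew.

```bash
python3 -m crank '[[[0,0,0],0],[[0,0,0],0],[[0,0,0],0],[[0,0,0],0],[[0,0,0],0],[[0,0,0],0],[[0,0,0],0]]' 255 40
python3 -m crank '[[[0,0,0],-0.1],[[0,0,0],-0.2],[[0,0,0],-0.3],[[0,0,0],-0.4],[[0,0,0],-0.5],[[0,0,0],-0.6],[[0,0,0],-0.7],[[0,0,0],-0.8],[[0,0,0],-0.9],[[0,0,0],-1],[[0,0,0],-1]]'
python3 -c "
from h import *
print(monitor.read_state()['ft_torque'])"
python3 -m crank '[[[0,0,0],-0.1],[[0,0,0],-0.2],[[0,0,0],-0.3],[[0,0,0],-0.35],[[0,0,0],-0.35]]'
python3 -c "
from h import *
print(monitor.read_state()['ft_torque'])"
```

```text
t: 5.65
tcp_pos: [0.5285, 0.1618, 0.1074]
eef_rot: [0.864, 0.504, 0.001, 0.0]
wrist_force: [-1.6, -0.8, 5.8]
gripper_width: 0.0387
gripper_force: 39.6
t: 6.75
tcp_pos: [0.5308, 0.1616, 0.1075]
eef_rot: [0.604, 0.797, 0.002, 0.002]
wrist_force: [7.8, -3.0, -1.3]
gripper_width: 0.0389
gripper_force: 40.4
[-0.50352302 -0.97931531  0.028823  ]
t: 7.25
tcp_pos: [0.5316, 0.1619, 0.1075]
eef_rot: [0.49, 0.872, 0.002, 0.003]
wrist_force: [9.8, -1.5, -4.0]
gripper_width: 0.0392
gripper_force: 40.6
[-0.30713614 -1.34052384  0.08950311]
```

```bash
python3 -m crank '[[[0,0,0],-0.08],[[0,0,0],-0.12],[[0,0,0],-0.12]]' | grep eef
python3 -c "
from h import *
print(monitor.read_state()['ft_torque'])"
python3 -m crank '[[[0,0,0],-0.06],[[0,0,0],-0.12],[[0,0,0],-0.12]]'| grep eef
python3 -c "
from h import *
print(monitor.read_state()['ft_torque'])"
python3 -m crank '[[[0,0,0],-0.06],[[0,0,0],-0.12],[[0,0,0],-0.12]]'
python3 -c "
from h import *
print(monitor.read_state()['ft_torque'])"
```

```text
eef_rot: [0.448, 0.894, 0.002, 0.003]
[-0.19977437 -1.46442551  0.06390909]
eef_rot: [0.406, 0.914, 0.002, 0.003]
[-0.11318967 -1.60682487  0.02524844]
t: 8.15
tcp_pos: [0.5319, 0.1628, 0.1076]
eef_rot: [0.363, 0.932, 0.003, 0.003]
wrist_force: [9.4, 2.9, -5.4]
gripper_width: 0.0385
gripper_force: 41.0
[ 0.48717016 -1.43222268 -0.82827657]
```

```bash
python3 -m crank '[[[0,0,0],-0.08],[[0,0,0],-0.08]]'
python3 -c "
from h import *
print(monitor.read_state()['ft_torque'])"
python3 -m crank '[[[0,0,0],0],[[0,0,0],0],[[0,0,0],0],[[0,0,0],0]]' 60
python3 -m crank '[[[0,0,-0.3],0],[[0,0,-0.6],0],[[0,0,-1],0],[[0,0,-1],0]]'
python3 -m crank '[[[0,0,-0.4],0],[[-0.2,-0.2,-0.4],0],[[-0.6,-0.6,-0.4],0],[[-1,-1,-0.4],0],[[-1,-1,-0.4],0]]'
python3 - <<'E'
from h import *
im,d,P=cloud("side");a=cv2.resize(im[255:325,260:350],None,fx=5,fy=5,interpolation=cv2.INTER_CUBIC)
im,d,P=cloud("top");b=cv2.resize(im[215:285,215:305],None,fx=5,fy=5,interpolation=cv2.INTER_CUBIC)
save(np.vstack([a[:300],b[:300]]),'cap2.png')
E
```

```text
t: 8.35
tcp_pos: [0.5324, 0.1626, 0.1078]
eef_rot: [0.333, 0.943, 0.003, 0.004]
wrist_force: [10.9, 1.4, -4.9]
gripper_width: 0.0388
gripper_force: 41.2
[ 0.20812004 -1.562026   -0.47903526]
t: 8.75
tcp_pos: [0.5277, 0.1616, 0.1063]
eef_rot: [0.333, 0.943, -0.0, -0.0]
wrist_force: [0.2, -0.8, -0.6]
gripper_width: 0.0655
gripper_force: 0.0
t: 9.15
tcp_pos: [0.5309, 0.1625, 0.2113]
eef_rot: [0.333, 0.943, 0.003, 0.004]
wrist_force: [0.4, 0.6, 0.8]
gripper_width: 0.0654
gripper_force: 0.0
t: 9.65
tcp_pos: [0.5427, 0.0174, 0.2458]
eef_rot: [0.335, 0.942, -0.001, -0.0]
wrist_force: [-0.7, 0.5, 0.0]
gripper_width: 0.0654
gripper_force: 0.0
```

View pics/cap2.png

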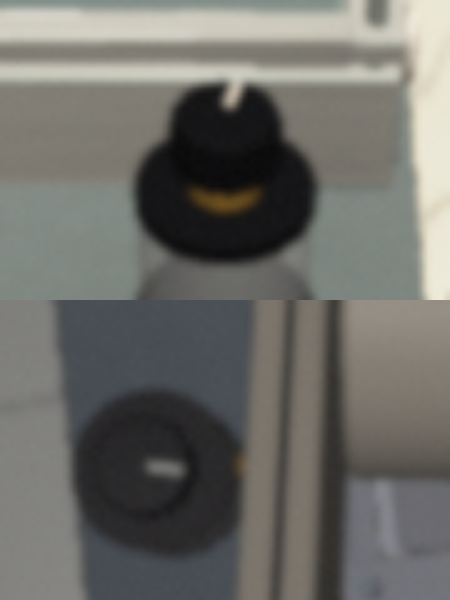

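The cap's white line now points to the press's −y: in the top crop it runs (148,466)→(183,470), about 1.3 rad. Together with the torque jump, this shows the cap is on its stop. Next is the crossbar.

```bash
python3 - <<'E'
from h import *
for n,roi in(("top",(255,285,355,405)),("side",(200,240,325,345))):
    z=np.load(n+'0.npz');im,P=z['im'].astype(int),z['P']
    m=np.zeros((480,640),bool);a,b,c,d=roi;m[a:b,c:d]=1
    m&=im.max(2)<60; m&=(P[...,2]>.045)&(P[...,2]<.075)
    q=P[m];r=cv2.minAreaRect((q[:,:2]*1000).astype(np.float32))
    print(n,m.sum(),r,q.mean(0),q.min(0),q.max(0), np.polyfit(q[:,1],q[:,0],1))
c=viewer.camera_info('top');print(np.linalg.inv(c['world_to_cam'])[:3,3])
# base far/left edges from top0
z=np.load('top0.npz');P=z['P']
m=np.zeros((480,640),bool);m[170:287,215:375]=1;m&=(P[...,2]>.008)&(P[...,2]<.02)
q=P[m];yaw=.128;R=np.array([[np.cos(yaw),np.sin(yaw)],[-np.sin(yaw),np.cos(yaw)]])
p=q[:,:2]@R.T;print(np.percentile(p,[.5,99.5],0),p.min(0),p.max(0))
E
```

```text
top 201 ((494.1345520019531, -117.2052001953125), (15.315370559692383, 68.74467468261719), 5.300531387329102) [ 0.4944107  -0.11622602  0.06590329] [ 0.48453467 -0.15137619  0.05782947] [ 0.50434887 -0.0827925   0.07131626] [-0.12556916  0.4798163 ]
side 42 ((496.43133544921875, -113.96073913574219), (9.34320068359375, 63.243011474609375), 5.378666400909424) [ 0.49623126 -0.12106841  0.06584013] [ 0.48936692 -0.14568957  0.06049013] [ 0.50375783 -0.08286451  0.06932413] [-0.19472698  0.47265597]
[0.46085668 0.02054283 1.18605141]
[[ 0.46615848 -0.169216  ]
 [ 0.68415217  0.13867553]] [ 0.46546541 -0.170203  ] [0.68558969 0.16114646]
```

```bash
python3 -m crank '[[[-0.12,-0.35,0],0],[[-0.25,-0.69,0],0]]' >/dev/null
python3 -m crank '[[[-0.12,-0.35,0],0],[[-0.25,-0.69,0],0],[[-0.25,-0.69,0],0]]' >/dev/null
python3 -m crank '[[[0,0,0],0.18],[[0,0,0],0.36],[[0,0,0],0.54],[[0,0,0],0.72],[[0,0,0],0.9],[[0,0,0],0.97],[[0,0,0],0.97],[[0,0,0],0.97]]'
```

```text
t: 11.05
tcp_pos: [0.4952, -0.1165, 0.2461]
eef_rot: [0.659, 0.752, 0.0, -0.0]
wrist_force: [-0.1, 0.1, -0.2]
gripper_width: 0.0653
gripper_force: 0.0
```

```bash
python3 -m crank '[[[0,0,0.25],0],[[0,0,0.6],0],[[0,0,0.95],0],[[0,0,1],0]]' >/dev/null
python3 -m crank '[[[0,0,0.25],0],[[0,0,0.5],0],[[0,0,0.75],0],[[0,0,0.91],0],[[0,0,0.91],0],[[0,0,0.91],0]]'
python3 - <<'E'
from h import *
im,d,P=cloud("side");save(cv2.resize(im[150:300,220:420],None,fx=4,fy=4),'s3.png')
E
```

```text
t: 12.05
tcp_pos: [0.4958, -0.1177, 0.0562]
eef_rot: [0.66, 0.751, 0.0, 0.0]
wrist_force: [0.3, -0.9, -0.1]
gripper_width: 0.0653
gripper_force: 0.0
```

View pics/s3.png

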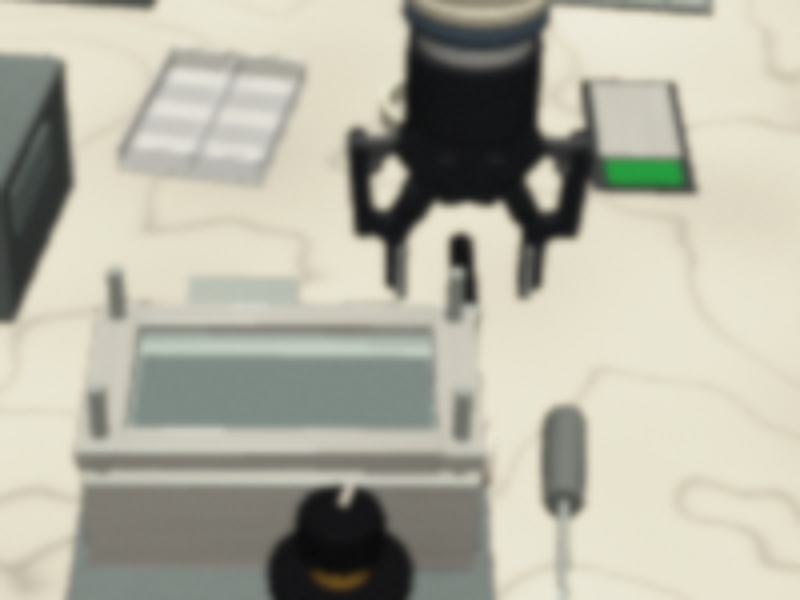

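The crossbar at (460,265) lies between the fingers at (395,270) and (530,275). Close.

```bash
python3 -m crank '[[[0,0,0],0],[[0,0,0],0],[[0,0,0],0],[[0,0,0],0],[[0,0,0],0],[[0,0,0],0],[[0,0,0],0],[[0,0,0],0],[[0,0,0],0]]' 255 60
```

```text
t: 13.0
tcp_pos: [0.4957, -0.1179, 0.0555]
eef_rot: [0.66, 0.751, 0.0, 0.001]
wrist_force: [2.9, 1.1, 2.5]
gripper_width: 0.0142
gripper_force: 58.5
```

```bash
python3 -m crank '[[[0,0.005,-0.113],0],[[0,0.02,-0.226],0],[[0,0.044,-0.336],0],[[0,0.078,-0.445],0],[[0,0.122,-0.549],0],[[0,0.174,-0.65],0],[[0,0.235,-0.746],0],[[0,0.304,-0.836],0],[[0,0.381,-0.919],0],[[0,0.381,-0.919],0]]'
python3 - <<'E'
from h import *
im,d,P=cloud("side");save(cv2.resize(im[120:270,220:420],None,fx=4,fy=4),'s4.png')
E
```

```text
t: 14.0
tcp_pos: [0.5333, -0.1129, 0.1483]
eef_rot: [0.66, 0.751, -0.0, 0.0]
wrist_force: [-0.7, -5.3, -1.3]
gripper_width: 0.0141
gripper_force: 59.0
```

View pics/s4.png

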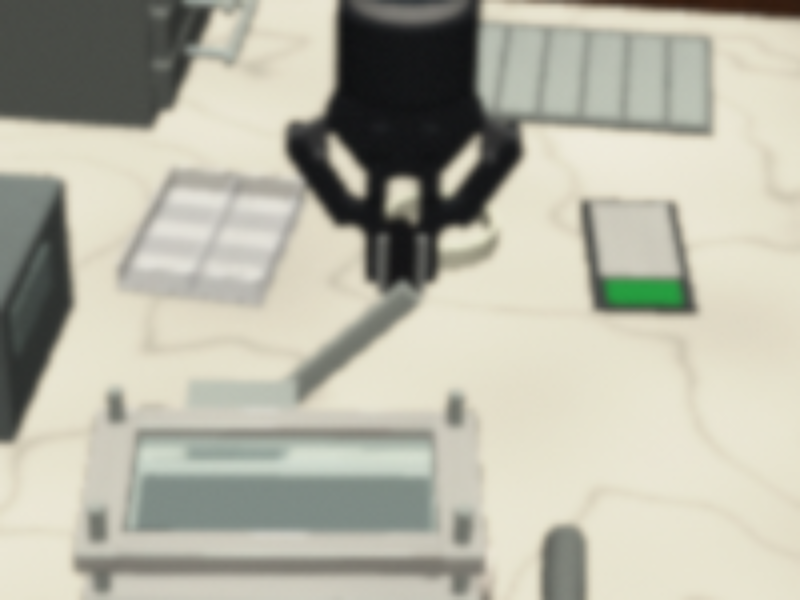

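The crossbar is held at (400,265), with the lever arm at about 45° behind it. Continue to the top.

```bash
python3 -m crank '[[[0,0.083,-0.077],0],[[0,0.173,-0.146],0],[[0,0.269,-0.207],0],[[0,0.37,-0.259],0],[[0,0.474,-0.303],0],[[0,0.583,-0.337],0],[[0,0.693,-0.361],0],[[0,0.806,-0.376],0],[[0,0.919,-0.381],0],[[0,0.919,-0.381],0],[[0,0.919,-0.381],0],[[0,0.919,-0.381],0]]'
python3 - <<'E'
from h import *
im,d,P=cloud("side");save(cv2.resize(im[110:260,220:420],None,fx=4,fy=4),'s5.png')
E
```

```text
t: 15.25
tcp_pos: [0.6242, -0.1013, 0.1863]
eef_rot: [0.66, 0.751, 0.0, 0.0]
wrist_force: [-1.2, -3.2, 8.2]
gripper_width: 0.0139
gripper_force: 60.0
```

View pics/s5.png

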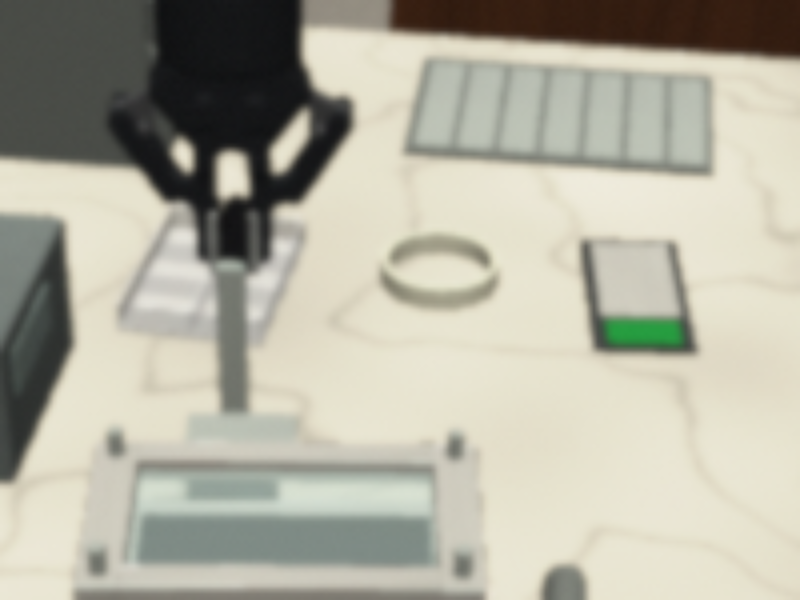

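The lever stands straight up, from (233,410) to (230,265), and the crossbar is held. The measured travel is 129.6 mm across and 131 mm up, which matches 90°.

```bash
python3 -c "
from cell import workorder;print(workorder.hand_in())"
```

```text
the job is handed in; nothing more can be done
None
```

The job is handed in: the cap was unscrewed to its stop, then the lever was swung straight up with the crossbar still gripped, at about 15 s of the 51 s allowed and without touching the other things on the bench.

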